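Find the loose screw clamp and mark it

ROBOT

A 7-joint arm with a two-finger parallel gripper is mounted at the origin on the work surface. World frame = base frame: x ahead of the robot, y to its left, z up, the work surface at z = 0. Lengths are in m, angles in rad, forces in N, time in s.
With the tool pointing down it reaches from about 0.425 to 0.925 m from the base axis. Payload 6.8 kg.
Tool frame: the origin (TCP) lies at the very end of the fingers, on their centre line; the grasp point (between the pads) lies 19 mm behind it; z points along the fingers, y is the line along which they close (so a half turn about z gives the same grasp; the last joint's range is limited). The gripper opens to 85 mm and grips with 20 to 120 N. Pads are 22 mm wide; open, the fingers measure 114 mm over their backs; the gripper's body (76 mm by 85 mm) begins 54 mm behind the grasp point. The pads swing forward as they close: fully open they stand 13 mm farther back than shut.
Start: joints at [1.21, 0.477, 0.022, 1.555, -0.011, 1.109, -0.083], TCP at [0.169, -0.654, 0.231] pointing down, gripper open.
Joint ranges: [-2.96, 2.96], [-0.34, 2.1], [-1.41, 1.46], [0.24, 2.44], [-1.37, 4.51], [0.17, 1.92], [-2.96, 2.96]. Speed limits (rad/s): [2.39, 2.39, 3.14, 3.14, 3.14, 3.14, 3.14].

INTERFACE

Orientations are given as a rotation vector (axis times angle).
In Python, from bench import monitor, optics, r gives the robot as it stands.
- The arm moves only by the shell command python3 -m crank 'ROWS' [OPENING] [FORCE]. ROWS is JSON, a list of rows, each a list of 2 entries, a list of its own where there are three numbers: the shift along the tool's x, y, z in cm, then the turn, a rotation vector about the tool's x, y, z in rad. A call has 1 to 5 rows; each row shifts and turns the commanded pose from where the row before left it, along the tool's axes as they then stand; what a row does not reach is not made up. A row lasts 1/10 s, in which the tool goes at most 50 mm and 8.59 degrees, less where a joint would pass 70% of its speed; a pose out of reach is approached as far as the arm can. A call is refused whole if a number of a shift passes 5 or a number of a turn 0.15, either way. A call with a gripper value outside its range is refused whole. OPENING is the finger opening in cm, from 0 to 8.54, set as the call begins (- or left out, the last holds). The fingers move at their own pace and stop on an object; FORCE is the grip in N (left out, the last holds). Time passes only in rows, so rows that do not move let the fingers close. It gives the time, the measured TCP pose, the force, the opening and the grip force at its end, in the units of the state.
- monitor.get_obs(): the state, without advancing time (a new reading comes with each control period).
- optics.grab_frame(name): name is "scene" or "top" or "wrist"; returns (picture, depth): 384x512x3 uint8, red, green, blue; 384x512 float32, m along the optical axis (not along the pixel's ray), 0 where there is no reading.
- optics.camera_model(name): a dict with "vertical_fov" (degrees; the focal length in pixels is half the picture's height over the tangent of half this angle, whatever the lens; pixels are square), "cx", "cy" (the principal point, pixels), "R" (3x3) and "t" (3): a world point X has camera coordinates R X + t; the wrist camera has in their place "hand_eye" (4x4, takes a point from camera to tool coordinates, whose origin is the TCP and whose axes are the flange's). Camera axes: x right, y down, z forward; pixel columns grow to the right and rows downward; lengths in m; the calibration is good to about 2 mm. A picture is of the moment at which its call begins: read the wrist's pose just before it. camera_model takes no time and is no camera call.
- r.hand_in(): hands the job in; it is judged then, once.
The state is a dict: "clock": time; "joints": joint angles; "qvel": joint speeds; "tau": joint torques, N m; "tcp_pos": TCP position; "orientation": TCP orientation; "contact_force": force on the tool from outside, world axes, zero at the start; "moment": the same for the moment, N m; "grip_width": finger opening in m; "gripper_force": force on a finger pad.
Only numpy, scipy, OpenCV 4.12 (cv2) and the standard library are available. Lean on these libraries where they do the work, as an engineer would, in place of code of your own. Each camera call takes 0.05 s, during which the arm holds its last target. There are 200 camera calls.

TASK

One of the three screw clamps on the bench has worked loose. Try the bar handle of every clamp with a push clockwise (tightening): a tight one gives a few degrees and turns stiff, the loose one runs on easily, and that one you turn on by about an eighth of a turn to be sure; turn none by more than a quarter turn and never back one off. Then stand the turned wooden marker upright on the bare front end of the loose clamp's base, let go of it, and leave the other things on the bench where they are.

Things in the scene. Friction and masses are not known exactly. Their poses are not given: they have to be found in the camera images.
- clamp_a: screw clamp fixed to the bench: wooden base 180 x 90 x 20 mm (its x, y, z), origin under its centre; x runs from the bare front end (-x) to the steel upright (+x). A steel tube (top 48 mm up) lies across it under a steel arm (30 mm wide, top 76 mm up, x from +5 to +85 mm). All three look alike; which is loose must be felt
- handle_a (a joint): angle (rad) of the bar handle of clamp_a: 0 at the start, with the bar along the clamp's y; grows clockwise seen from above (tightening). Tight clamp: gives at 0.35 N m (7 N pushed 50 mm from the axis), then stiffens by 2.5 N m per rad, and springs back to 0.14 rad if let go beyond that. Loose clamp: about 0.05 N m (1 N) all the way
- hub_a (a point): middle of the steel bar handle of clamp_a, on the vertical screw axis, 25 mm to +x of the clamp's origin, 96 mm above the bench (bar's centreline). Bar 12 mm thick, 118 mm long between the centres of the 18 mm balls at its ends; nothing directly under it but the arm, the tube and the base
- ledge_a (a point): centre of the bare front part of the base of clamp_a, on its top face, 20 mm above the bench, 50 mm to -x of the clamp's origin; the bare part is 80 mm long (x) and 90 mm wide (y)
- clamp_b: screw clamp fixed to the bench: wooden base 180 x 90 x 20 mm (its x, y, z), origin under its centre; x runs from the bare front end (-x) to the steel upright (+x). A steel tube (top 48 mm up) lies across it under a steel arm (30 mm wide, top 76 mm up, x from +5 to +85 mm). All three look alike; which is loose must be felt
- handle_b (a joint): angle (rad) of the bar handle of clamp_b: 0 at the start, with the bar along the clamp's y; grows clockwise seen from above (tightening). Tight clamp: gives at 0.35 N m (7 N pushed 50 mm from the axis), then stiffens by 2.5 N m per rad, and springs back to 0.14 rad if let go beyond that. Loose clamp: about 0.05 N m (1 N) all the way
- hub_b (a point): middle of the steel bar handle of clamp_b, on the vertical screw axis, 25 mm to +x of the clamp's origin, 96 mm above the bench (bar's centreline). Bar 12 mm thick, 118 mm long between the centres of the 18 mm balls at its ends; nothing directly under it but the arm, the tube and the base
- ledge_b (a point): centre of the bare front part of the base of clamp_b, on its top face, 20 mm above the bench, 50 mm to -x of the clamp's origin; the bare part is 80 mm long (x) and 90 mm wide (y)
- clamp_c: screw clamp fixed to the bench: wooden base 180 x 90 x 20 mm (its x, y, z), origin under its centre; x runs from the bare front end (-x) to the steel upright (+x). A steel tube (top 48 mm up) lies across it under a steel arm (30 mm wide, top 76 mm up, x from +5 to +85 mm). All three look alike; which is loose must be felt
- handle_c (a joint): angle (rad) of the bar handle of clamp_c: 0 at the start, with the bar along the clamp's y; grows clockwise seen from above (tightening). Tight clamp: gives at 0.35 N m (7 N pushed 50 mm from the axis), then stiffens by 2.5 N m per rad, and springs back to 0.14 rad if let go beyond that. Loose clamp: about 0.05 N m (1 N) all the way
- hub_c (a point): middle of the steel bar handle of clamp_c, on the vertical screw axis, 25 mm to +x of the clamp's origin, 96 mm above the bench (bar's centreline). Bar 12 mm thick, 118 mm long between the centres of the 18 mm balls at its ends; nothing directly under it but the arm, the tube and the base
- ledge_c (a point): centre of the bare front part of the base of clamp_c, on its top face, 20 mm above the bench, 50 mm to -x of the clamp's origin; the bare part is 80 mm long (x) and 90 mm wide (y)
- marker: turned dark wooden marker, loose, standing on the bench: 118 mm tall, round foot 42 mm across and 12 mm high, straight neck 24 mm across from 22 to 98 mm up, head 34 mm across above it; origin at the centre of its underside, z up; 70 g
- tube: loose bystander: steel reed-pipe tube standing upright, 44 mm across, 85 mm high, with a short wire; origin under its centre
- jar: loose bystander: small jar 52 mm across, 85 mm high; origin under its centre
- tape: loose bystander: roll of tape lying flat, 100 mm across, 24 mm high; origin under its centre
- driver: loose bystander: screwdriver lying on the bench beyond the clamps, origin on its underside
- mallet: loose bystander: hammer lying on the bench to the left, origin on its underside
Things that resemble listed ones, but are neither listed nor needed, are in the scene too. Leave any orange or yellow look-alike of the clamp_c alone.

How it is judged:
On the way, in this order (a step that is already met when the one before it is completed fails the run):
1. all three handles have been tried: each stands at least 2.3 degrees clockwise of its start, and one of them, the loose one, at least 20 degrees (value of joint each of handle_a, handle_b, handle_c above 0.04 rad and value of joint any of handle_a, handle_b, handle_c above 0.35 rad), for 0.2 s.
2. the marker stands upright on the bare front end of the loose clamp's base (((value of joint handle_a above 0.35 rad and x of marker in the frame of ledge_a between -0.034 and 0.034 m and y of marker in the frame of ledge_a between -0.042 and 0.042 m and z of marker in the frame of ledge_a between -0.004 and 0.004 m) or (value of joint handle_b above 0.35 rad and x of marker in the frame of ledge_b between -0.034 and 0.034 m and y of marker in the frame of ledge_b between -0.042 and 0.042 m and z of marker in the frame of ledge_b between -0.004 and 0.004 m) or (value of joint handle_c above 0.35 rad and x of marker in the frame of ledge_c between -0.034 and 0.034 m and y of marker in the frame of ledge_c between -0.042 and 0.042 m and z of marker in the frame of ledge_c between -0.004 and 0.004 m)) and angle between marker's own z axis and vertical below 0.1 rad), for 0.2 s.
At the end, for the whole second after the job is handed in: The marker stands upright (within 6 degrees), released and still, on the bare front end of the base of the clamp whose handle ran on (0.35 rad or more), within 34 mm along and 42 mm across of the ledge centre and 4 mm of the wood; every handle is at least 0.04 rad clockwise of its start (all of step 2 and value of joint each of handle_a, handle_b, handle_c above 0.04 rad and linear speed of marker below 0.02 m/s and contact force between the fingers and marker below 0.05 N); the robot touches nothing.
It fails at once if a handle is turned by more than a quarter turn (1.65 rad allowed) (value of joint any of handle_a, handle_b, handle_c above 1.65 rad).
It fails at once if a handle is turned anticlockwise (more than 0.1 rad back of its start) (value of joint any of handle_a, handle_b, handle_c below -0.1 rad).
It fails at once if a bystander is moved by more than 30 mm (distance of any of tube, jar, tape, driver, mallet from where it was at the start of the episode above 0.03 m).
It also fails if it takes over 72 s, if anything falls off the work surface, if the arm or the gripper's body presses on something with over 40 N, if the wrist force passes 120 N, or if a joint passes its speed limit or range.

## Working session

There is one attempt and no reset: what is moved stays moved. The work goes in short steps, Python scripts to look and compute and a shell command to move; the robot and the scene stay as the last step left them, time stands still between calls to the robot, and variables do not carry over. Pictures are saved under pics/ and viewed, at most 10 in all, crops included, and the job is handed in when it is done.

```bash
ls; mkdir -p pics; python3 - <<'E'
from bench import monitor, optics, r
import cv2,numpy as np
for n in ("scene","top"):
    p,d=optics.grab_frame(n); cv2.imwrite(f"pics/{n}0.png",p[:,:,::-1]); np.savez(f"{n}0.npz",p=p,d=d)
    print(n,optics.camera_model(n))
print(optics.camera_model("wrist")); print(monitor.get_obs())
E
```

```text
pics
scene {'vertical_fov': 52.72248930561187, 'cx': 251.54305139388833, 'cy': 191.11261534223902, 'R': array([[-0.48146362,  0.87641008,  0.00990701],
       [ 0.73212967,  0.40836469, -0.54518293],
       [-0.48184949, -0.25523253, -0.83825857]]), 't': array([ 0.2597247 , -0.35552779,  1.52515268])}
top {'vertical_fov': 46.83113059854483, 'cx': 255.96086953926357, 'cy': 190.31841164180318, 'R': array([[-0.00349766, -0.9997346 , -0.02277046],
       [-0.99540232,  0.00566028, -0.09561472],
       [ 0.09571823,  0.02233134, -0.99515794]]), 't': array([0.02208072, 0.52903137, 1.39875675])}
{'vertical_fov': 69.57229566744067, 'cx': 254.87323655961526, 'cy': 191.59088463349744, 'hand_eye': array([[ 0.00100345, -0.94851073, -0.31674342,  0.0819652 ],
       [ 0.99999816,  0.00146987, -0.00123359, -0.0012843 ],
       [ 0.00163565, -0.3167416 ,  0.94851046, -0.14229809],
       [ 0.        ,  0.        ,  0.        ,  1.        ]])}
{'clock': 0.1, 'joints': array([ 1.20991003,  0.47774177,  0.02232143,  1.55634408, -0.01149772,
        1.10928087, -0.08312205]), 'qvel': array([-2.24875582e-03, -1.57890787e-03,  9.97776666e-05, -2.74580618e-03,
        9.36450268e-05, -8.95191132e-04,  8.61507973e-04]), 'tau': array([ 3.85856198e-03, -5.97756600e+01,  1.61342762e+00, -2.81952935e+01,
        1.28327165e-02,  5.07338525e-03,  4.21659465e-06]), 'tcp_pos': array([ 0.16868972, -0.65303785,  0.23040979]), 'orientation': array([-3.11492644e+00, -3.95843732e-01,  5.00404151e-04]), 'contact_force': array([-0.35440447,  0.53100469, -0.81221344]), 'moment': array([-0.02429386, -0.012233  ,  0.03001396]), 'gripper_force': 0.0, 'grip_width': 0.08541292681653617}
```

View pics/top0.png

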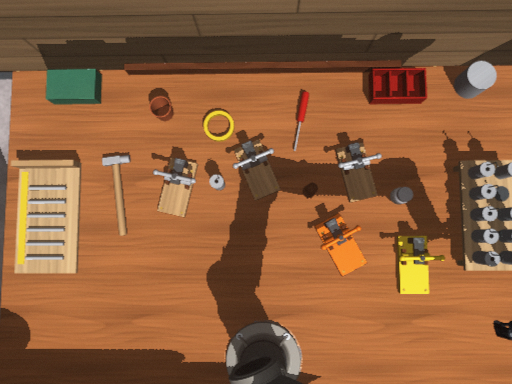

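View pics/scene0.png

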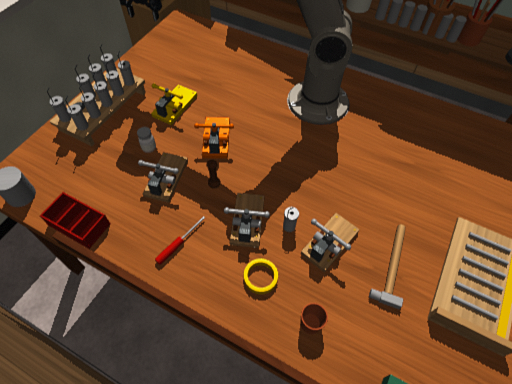

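The top view shows three wooden clamps, with hubs near (175,178), (254,158) and (358,162). All three have their front end toward the robot. The orange (340,243) and yellow (413,262) clamps are look-alikes to leave alone. For the marker, the dark turned piece at (310,190) top and (213,172) scene matches the description. Things it could be mistaken for are the can with wire (217,181), the grey jar (402,195), the brown pot (161,106) and the black pegs in the rack at right.

```bash
cat > h.py <<'E'
import numpy as np,cv2
from bench import optics,monitor
from scipy.spatial.transform import Rotation as Ro
def world(n,d,pose=None):
    m=optics.camera_model(n); f=192/np.tan(np.radians(m["vertical_fov"]/2))
    v,u=np.mgrid[:384,:512]; c=np.stack([(u-m["cx"])/f*d,(v-m["cy"])/f*d,d],-1)
    if n=="wrist":
        H=m["hand_eye"]; t=c@H[:3,:3].T+H[:3,3]
        return t@Ro.from_rotvec(pose[1]).as_matrix().T+pose[0]
    return (c-m["t"])@m["R"]
def inreg(W,d,x,y,z):
    return (d>0)&(W[...,0]>x[0])&(W[...,0]<x[1])&(W[...,1]>y[0])&(W[...,1]<y[1])&(W[...,2]>z[0])&(W[...,2]<z[1])
E
python3 - <<'E'
from h import *
for n in("top","scene"):
    q=np.load(n+"0.npz"); p,d=q["p"],q["d"]; W=world(n,d)
    for zr,mn in(((.088,.14),12),((.012,.028),150)):
        m=inreg(W,d,(.2,1.),(-.55,.5),zr).astype(np.uint8)
        k,l,s,c=cv2.connectedComponentsWithStats(m)
        print(n,zr)
        for i in range(1,k):
            if s[i,4]<mn: continue
            P=W[l==i]; xy=np.float32(P[:,:2]); (cx,cy),(w,h),a=cv2.minAreaRect(xy*1000)
            e=np.linalg.eigh(np.cov(xy.T))[1][:,1]
            print(c[i].round(),s[i,4],"mean",P.mean(0).round(3),"rect",np.round([cx,cy,w,h],0),"dir deg",round(np.degrees(np.arctan2(e[1],e[0]))%180,1),p[l==i].mean(0).round())
p=np.load("scene0.npz")["p"][110:270,120:370]
cv2.imwrite("pics/crop.png",cv2.resize(p[:,:,::-1],None,fx=3,fy=3,interpolation=cv2.INTER_CUBIC))
E
```

```text
top (0.088, 0.14)
[252. 158.] 200 mean [0.621 0.029 0.101] rect [621.  29.  20. 134.] dir deg 112.7 [161. 156. 156.]
[359. 160.] 195 mean [ 0.612 -0.296  0.102] rect [ 611. -296.   19.  132.] dir deg 103.3 [161. 158. 159.]
[174. 176.] 191 mean [0.567 0.27  0.102] rect [567. 271. 133.  20.] dir deg 76.7 [161. 156. 157.]
[216. 179.] 19 mean [0.557 0.14  0.098] rect [559. 141.  10.  22.] dir deg 129.1 [134. 130. 130.]
[311. 188.] 98 mean [ 0.527 -0.148  0.115] rect [ 527. -148.   31.   30.] dir deg 158.3 [52. 31. 19.]
[340. 237.] 207 mean [ 0.379 -0.233  0.101] rect [ 379. -234.   20.  135.] dir deg 118.1 [190. 106.  41.]
[421. 258.] 214 mean [ 0.318 -0.472  0.102] rect [ 318. -473.  133.   21.] dir deg 89.9 [170. 150.  45.]
top (0.012, 0.028)
[300.  71.] 237 mean [ 0.926 -0.126  0.02 ] rect [ 926. -121.  440.    6.] dir deg 90.0 [69. 40. 25.]
[302. 107.] 214 mean [ 0.801 -0.131  0.022] rect [ 797. -131.   25.  119.] dir deg 168.7 [165.  44.  34.]
[218. 125.] 309 mean [0.744 0.144 0.023] rect [744. 143.  98.  99.] dir deg 44.3 [222. 190.  51.]
[343. 154.] 156 mean [ 0.645 -0.261  0.02 ]
[... 2138 characters left out ...]
5. 36.]
[341. 228.] 541 mean [0.492 0.291 0.018] rect [492. 290.  91.  70.] dir deg 75.7 [194. 146.  89.]
[ 86. 233.] 152 mean [ 0.889 -0.381  0.02 ] rect [ 907. -414.   87.  192.] dir deg 118.2 [43.  6.  4.]
[245. 237.] 343 mean [0.664 0.046 0.018] rect [658.  42.  65.  90.] dir deg 114.9 [95. 70. 42.]
[391. 270.] 830 mean [0.548 0.467 0.021] rect [523. 455. 260.  64.] dir deg 4.2 [153. 121.  87.]
[169. 250.] 268 mean [ 0.81  -0.129  0.02 ] rect [ 797. -130.   28.  128.] dir deg 169.3 [143.  17.  12.]
[320. 256.] 381 mean [0.612 0.269 0.018] rect [588. 268.  91. 100.] dir deg 97.7 [97. 71. 43.]
[260. 276.] 434 mean [0.751 0.145 0.021] rect [749. 144. 100.  95.] dir deg 28.7 [209. 178.   5.]
```

View pics/crop.png

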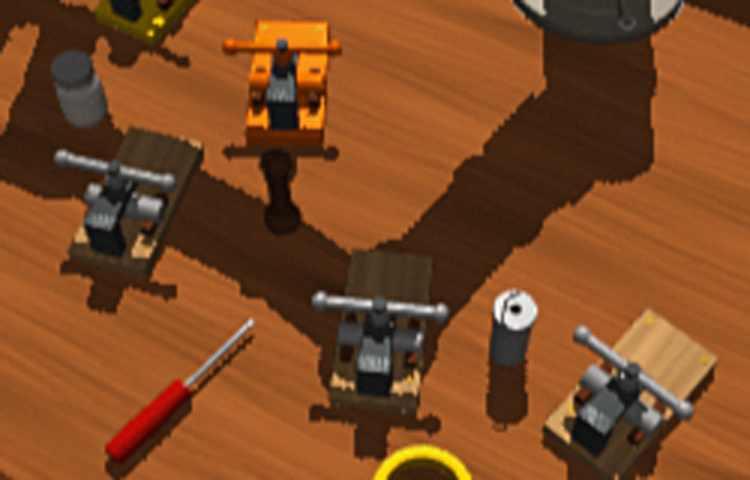

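The crop confirms the dark turned marker at crop (282,190), about (0.53,-0.147) in the world, and three wooden clamps with their bars at the start angle. I'll write a move calculator and start with the right-hand clamp.

```bash
cat >> h.py <<'E'
HUB={"R":(.615,-.295,13.5),"M":(.624,.029,22.7),"L":(.570,.270,-13.3)}
def plan(x,y,z,yaw,pre=""):
    o=monitor.get_obs(); Rm=Ro.from_rotvec(o["orientation"]).as_matrix()
    y0=np.degrees(np.arctan2(Rm[1,0],Rm[0,0]))
    turn=-np.radians(yaw-y0)
    s=Rm.T@(np.array([x,y,z])-o["tcp_pos"])*100
    print(pre,"shift cm",s.round(2),"turn z",turn.round(3),"yaw now",y0.round(1),"tilt",np.degrees(np.arccos(-Rm[2,2])).round(2))
def atclamp(k,dx,dy,z):
    hx,hy,a=HUB[k]; c,s=np.cos(np.radians(a)),np.sin(np.radians(a))
    plan(hx+c*dx-s*dy,hy+s*dx+c*dy,z,a,k)
def incl(k):
    hx,hy,a=HUB[k]; c,s=np.cos(np.radians(a)),np.sin(np.radians(a)); o=monitor.get_obs()
    d=o["tcp_pos"][:2]-(hx,hy); f=o["contact_force"]
    print(k,"in clamp mm",(1000*np.array([c*d[0]+s*d[1],-s*d[0]+c*d[1]])).round(1),"z",o["tcp_pos"][2].round(4),"F clamp",np.round([c*f[0]+s*f[1],-s*f[0]+c*f[1],f[2]],1),"t",o["clock"])
E
python3 -c "
from h import *
atclamp('R',-.038,.05,.231)"
```

```text
R shift cm [ 4.845e+01 -2.857e+01 -2.000e-02] turn z 0.017 yaw now 14.5 tilt 0.09
```

```bash
python3 -m crank '[[[3,-1.8,0],[0,0,0.017]],[[4,-2.4,0],[0,0,0]],[[4,-2.4,0],[0,0,0]],[[4,-2.4,0],[0,0,0]],[[4,-2.4,0],[0,0,0]]]' 0 20
python3 -m crank '[[[4,-2.4,0],[0,0,0]],[[4,-2.4,0],[0,0,0]],[[4,-2.4,0],[0,0,0]],[[4,-2.4,0],[0,0,0]],[[4,-2.4,0],[0,0,0]]]'
python3 -m crank '[[[4,-2.4,0],[0,0,0]],[[3,-1.8,0],[0,0,0]],[[2.4,-0.8,0],[0,0,0]],[[0,0,0],[0,0,0]],[[0,0,0],[0,0,0]]]'
python3 -c "
from h import *
incl('R');atclamp('R',-.038,.05,.080)"
```

```text
clock: 0.6
tcp_pos: [0.3274, -0.4962, 0.231]
orientation: [-3.119, -0.369, 0.001]
contact_force: [0.3, 0.1, 0.7]
grip_width: 0.0121
gripper_force: 0.0
clock: 1.1
tcp_pos: [0.4938, -0.333, 0.2311]
orientation: [-3.12, -0.369, 0.001]
contact_force: [1.4, -0.0, 0.3]
grip_width: 0.0002
gripper_force: 0.0
clock: 1.6
tcp_pos: [0.5725, -0.2636, 0.2307]
orientation: [-3.119, -0.371, 0.002]
contact_force: [-0.0, 0.1, -0.4]
grip_width: -0.0001
gripper_force: 0.0
R in clamp mm [-34.   40.4] z 0.2307 F clamp [-0.   0.1 -0.4] t 1.6
R shift cm [-0.38 -0.95 15.07] turn z 0.001 yaw now 13.6 tilt 0.07
```

```bash
python3 -m crank '[[[-0.4,-0.9,3],[0,0,0]],[[0,0,4],[0,0,0]],[[0,0,4],[0,0,0]],[[0,0,3],[0,0,0]],[[0,0,1],[0,0,0]]]' | grep force
python3 -m crank '[[[0,0,0],[0,0,0]],[[0.5,0,0],[0,0,0]],[[0.3,0,0],[0,0,0]],[[0.3,0,0],[0,0,0]],[[0,0,0],[0,0,0]]]' >/dev/null
python3 -c "
from h import *
incl('R')"
python3 -m crank '[[[0.3,0,0],[0,0,0]],[[0.3,0,0],[0,0,0]],[[0,0,0],[0,0,0]]]' >/dev/null
python3 -c "
from h import *
incl('R')"
```

```text
contact_force: [0.0, 0.2, -0.0]
gripper_force: 0.0
R in clamp mm [-25.6  49. ] z 0.0824 F clamp [ 0.5 -0.1 -0.4] t 2.6
R in clamp mm [-20.4  49.2] z 0.0814 F clamp [-1.   0.1 -0.1] t 2.9
```

```bash
for i in 1 ; do python3 -m crank '[[[0.3,0,0],[0,0,0]],[[0,0,0],[0,0,0]],[[0,0,0],[0,0,0]]]' >/dev/null
python3 -c "
from h import *
incl('R')"
python3 -m crank '[[[0.3,0,0],[0,0,0]],[[0,0,0],[0,0,0]],[[0,0,0],[0,0,0]]]' >/dev/null
python3 -c "
from h import *
incl('R')"; done
```

```text
R in clamp mm [-19.2  49.1] z 0.0811 F clamp [-5.3  0.1  3.1] t 3.2
R in clamp mm [-16.7  49.4] z 0.081 F clamp [-7.   2.2  4.3] t 3.5
```

```bash
python3 -m crank '[[[0.3,0,0],[0,0,0]],[[0.2,0,0],[0,0,0]],[[0,0,0],[0,0,0]],[[0,0,0],[0,0,0]]]' >/dev/null
python3 -c "
from h import *
incl('R')"
python3 -m crank '[[[0.2,0,0],[0,0,0]],[[0,0,0],[0,0,0]],[[0,0,0],[0,0,0]]]' >/dev/null
python3 -c "
from h import *
incl('R')"
```

```text
R in clamp mm [-12.8  49.6] z 0.0809 F clamp [-9.   2.9  7.1] t 3.9
R in clamp mm [-11.3  49.6] z 0.0809 F clamp [-10.9   2.    8.6] t 4.2
```

This one is stiff: 10.9 N after about 8 mm, so it is tight and now past 0.1 rad. I'll back off and move to the middle clamp.

```bash
python3 -m crank '[[[-1.5,0,0],[0,0,0]],[[-1,0,-1],[0,0,0]],[[0,0,-4],[0,0,0]],[[0,0,-4],[0,0,0]],[[0,0,-3],[0,0,0]]]' >/dev/null
python3 -c "
from h import *
incl('R');atclamp('M',-.038,.05,.20)"
```

```text
R in clamp mm [-31.9  48.6] z 0.2049 F clamp [ 1.1 -0.3  0.6] t 4.7
M shift cm [  7.08 -30.77   0.45] turn z -0.16 yaw now 13.5 tilt 0.24
```

```bash
python3 -m crank '[[[0.6,-3,0],[0,0,0]],[[1,-4.5,0],[0,0,0]],[[1,-4.5,0],[0,0,0]],[[1,-4.5,0],[0,0,0]],[[1,-4.5,0],[0,0,0]]]' >/dev/null
python3 -m crank '[[[1,-4.5,0],[0,0,0]],[[1,-3.5,0],[0,0,0]],[[0.5,-1.8,0],[0,0,0]],[[0,0,0],[0,0,-0.1]],[[0,0,0],[0,0,-0.06]]]'>/dev/null
python3 -m crank '[[[0,0,0],[0,0,0]],[[0,0,0],[0,0,0]]]' 
python3 -c "
from h import *
incl('M');atclamp('M',-.036,.05,.080)"
```

```text
clock: 5.9
tcp_pos: [0.5689, 0.061, 0.2019]
orientation: [-3.081, -0.614, -0.002]
contact_force: [0.4, -0.1, 0.7]
grip_width: -0.0002
gripper_force: 0.0
M in clamp mm [-38.4  50.8] z 0.2019 F clamp [ 0.4 -0.2  0.7] t 5.9
M shift cm [ 0.23  0.08 12.19] turn z -0.002 yaw now 22.6 tilt 0.07
```

```bash
python3 -m crank '[[[0,0,3],[0,0,0]],[[0,0,4],[0,0,0]],[[0,0,4],[0,0,0]],[[0,0,1.2],[0,0,0]],[[0.6,0,0],[0,0,0]]]' >/dev/null
python3 -m crank '[[[0.5,0,0],[0,0,0]],[[0.4,0,0],[0,0,0]],[[0.3,0,0],[0,0,0]],[[0,0,0],[0,0,0]],[[0,0,0],[0,0,0]]]' >/dev/null
python3 -c "
from h import *
incl('M')"
python3 -m crank '[[[0.3,0,0],[0,0,0]],[[0.3,0,0],[0,0,0]],[[0,0,0],[0,0,0]],[[0,0,0],[0,0,0]]]' >/dev/null
python3 -c "
from h import *
incl('M')"
```

```text
M in clamp mm [-20.4  50.9] z 0.0799 F clamp [-0.4 -0.4 -0.1] t 6.9
M in clamp mm [-14.5  50.9] z 0.0793 F clamp [-0.4 -0.6  0.3] t 7.3
```

```bash
python3 -m crank '[[[0.3,0,0],[0,0,0]],[[0.2,0,0],[0,0,0]],[[0,0,0],[0,0,0]],[[0,0,0],[0,0,0]]]' >/dev/null
python3 -c "
from h import *
incl('M')"
```

```text
M in clamp mm [-9.4 50.9] z 0.0793 F clamp [-0.4  0.5 -0.9] t 7.7
```

```bash
python3 -m crank '[[[0.4,0,0],[0,0,0]],[[0.4,0,0],[0,0,0]],[[0,0,0],[0,0,0]],[[0,0,0],[0,0,0]]]' >/dev/null
python3 -c "
from h import *
incl('M')"
python3 -m crank '[[[0.4,0,0],[0,0,0]],[[0.4,0,0],[0,0,0]],[[0.4,0,0],[0,0,0]],[[0,0,0],[0,0,0]],[[0,0,0],[0,0,0]]]' >/dev/null
python3 - <<'E'
from h import *
incl('M')
p,d=optics.grab_frame("top"); W=world("top",d)
m=inreg(W,d,(.52,.72),(-.07,.13),(.088,.112))
cv2.imwrite("pics/t2.png",cv2.resize(p[100:240,190:330,::-1],None,fx=4,fy=4,interpolation=cv2.INTER_CUBIC))
E
```

```text
M in clamp mm [-1.2 51.1] z 0.0793 F clamp [-0.9  0.6 -1. ] t 8.1
M in clamp mm [10.9 51.2] z 0.0794 F clamp [-0.1 -0.3  0.1] t 8.6
```

View pics/t2.png

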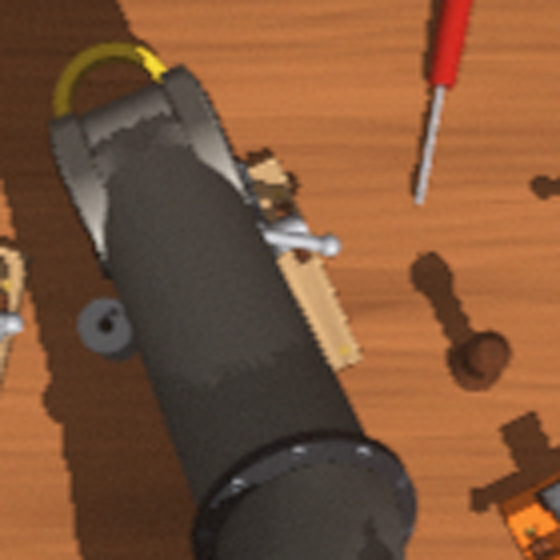

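The picture shows the middle bar's right end at crop (332,245), where it was at about (328,208). It has turned clockwise by about 0.6 rad with almost no force, so the middle clamp is the loose one. Next I'll back off, measure that bar, and try the left clamp.

```bash
python3 -m crank '[[[-2,0,0],[0,0,0]],[[-2.5,0,0],[0,0,0]],[[0,0,-4],[0,0,0]],[[0,0,-4],[0,0,0]],[[0,0,-4],[0,0,0]]]' >/dev/null
python3 -c "
from h import *
incl('M');atclamp('L',-.038,.05,.20)"
```

```text
M in clamp mm [-34.9  51.2] z 0.2008 F clamp [-0.1  0.5  0.5] t 9.15
L shift cm [  7.67 -25.48   0.09] turn z 0.628 yaw now 22.7 tilt 0.01
```

```bash
python3 -m crank '[[[0.6,-2,0],[0,0,0]],[[1.2,-4,0],[0,0,0]],[[1.3,-4.5,0],[0,0,0]],[[1.3,-4.5,0],[0,0,0]],[[1.3,-4.5,0],[0,0,0]]]' >/dev/null
python3 -m crank '[[[1.2,-3.8,0],[0,0,0]],[[0.8,-2.2,0],[0,0,0]],[[0,0,0],[0,0,0.12]],[[0,0,0],[0,0,0.12]],[[0,0,0],[0,0,0.13]]]'>/dev/null
python3 -m crank '[[[0,0,0],[0,0,0.13]],[[0,0,0],[0,0,0.13]],[[0,0,0],[0,0,0]]]' >/dev/null 
python3 - <<'E'
from h import *
incl('L');atclamp('L',-.036,.05,.080)
p,d=optics.grab_frame("top"); W=world("top",d)
for k,(x,y,a) in HUB.items():
    m=inreg(W,d,(x-.09,x+.09),(y-.08,y+.08),(.09,.112)); P=W[m][:,:2]
    if len(P)<40: print(k,"hidden",len(P)); continue
    e=np.linalg.eigh(np.cov(P.T))[1][:,1]; print(k,len(P),P.mean(0).round(3),"bar now",np.degrees(np.arctan2(e[1],e[0]))%180,"start",a+90)
E
```

```text
L in clamp mm [-37.6  50.6] z 0.1995 F clamp [ 0.9 -0.5  0.3] t 10.45
L shift cm [ 0.16  0.07 11.95] turn z -0.003 yaw now -13.5 tilt 0.04
R 199 [ 0.612 -0.296] bar now 95.3961527051603 start 103.5
M 194 [0.621 0.029] bar now 80.8467190640268 start 112.7
L 192 [0.567 0.27 ] bar now 76.73717171168515 start 76.7
```

Bars now: R turned 8.1° (tight, tried), M turned 32° (loose). Now the left clamp.

```bash
python3 -m crank '[[[0,0,3],[0,0,0]],[[0,0,4],[0,0,0]],[[0,0,4],[0,0,0]],[[0,0,1],[0,0,0]],[[0.8,0,0],[0,0,0]]]' >/dev/null
python3 -m crank '[[[0.5,0,0],[0,0,0]],[[0.4,0,0],[0,0,0]],[[0.3,0,0],[0,0,0]],[[0,0,0],[0,0,0]],[[0,0,0],[0,0,0]]]' >/dev/null
python3 -c "
from h import *
incl('L')"
python3 -m crank '[[[0.3,0,0],[0,0,0]],[[0.3,0,0],[0,0,0]],[[0,0,0],[0,0,0]],[[0,0,0],[0,0,0]]]' >/dev/null
python3 -c "
from h import *
incl('L')"
```

```text
L in clamp mm [-17.9  51.5] z 0.0808 F clamp [-4.1 -1.1  3.2] t 11.5
L in clamp mm [-13.3  51.8] z 0.0804 F clamp [-7.5  0.9  5.6] t 11.9
```

```bash
python3 -m crank '[[[0.3,0,0],[0,0,0]],[[0.2,0,0],[0,0,0]],[[0,0,0],[0,0,0]],[[0,0,0],[0,0,0]]]' >/dev/null
python3 -c "
from h import *
incl('L')"
python3 -m crank '[[[-2,0,0],[0,0,0]],[[-1,0,0],[0,0,0]],[[0,0,-4],[0,0,0]],[[0,0,-4],[0,0,0]],[[0,0,-4],[0,0,0]]]' >/dev/null
python3 -m crank '[[[0,0,0],[0,0,-0.12]],[[0,0,0],[0,0,-0.12]],[[0,0,0],[0,0,-0.13]],[[0,0,0],[0,0,-0.13]],[[0,0,0],[0,0,-0.13]]]' >/dev/null
python3 - <<'E'
from h import *
atclamp('M',-.036,.05,.20)
p,d=optics.grab_frame("top"); W=world("top",d)
for k,(x,y,a) in HUB.items():
    m=inreg(W,d,(x-.09,x+.09),(y-.08,y+.08),(.09,.112)); P=W[m][:,:2]
    e=np.linalg.eigh(np.cov(P.T))[1][:,1]; print(k,len(P),"bar now",np.degrees(np.arctan2(e[1],e[0]))%180,"start",a+90)
E
```

```text
L in clamp mm [-9.7 52. ] z 0.0803 F clamp [-12.    0.6   8. ] t 12.3
M shift cm [-8.090e+00  2.542e+01 -2.000e-02] turn z 0.004 yaw now 23.0 tilt 0.09
R 199 bar now 95.41326339229738 start 103.5
M 193 bar now 80.87953587060885 start 112.7
L 162 bar now 69.10066770599538 start 76.7
```

The left handle turned 7.6° and is tight. I'll top up the loose handle to about 45°.

```bash
python3 -m crank '[[[-0.8,2.2,0],[0,0,0]],[[-1.3,4,0],[0,0,0]],[[-1.4,4.5,0],[0,0,0]],[[-1.4,4.5,0],[0,0,0]],[[-1.4,4.5,0],[0,0,0]]]' >/dev/null
python3 -m crank '[[[-1.2,3.7,0],[0,0,0]],[[-0.6,2,0],[0,0,0]],[[0,0,4],[0,0,0]],[[0,0,4],[0,0,0]],[[0,0,4],[0,0,0]]]'>/dev/null
python3 -m crank '[[[1,0,0],[0,0,0]],[[1,0,0],[0,0,0]],[[1,0,0],[0,0,0]],[[1,0,0],[0,0,0]],[[0,0,0],[0,0,0]]]' >/dev/null
python3 -c "
from h import *
incl('M')"
```

```text
M in clamp mm [ 5.2 51.5] z 0.0812 F clamp [-1.  -0.2  0.2] t 14.85
```

```bash
python3 -m crank '[[[0.6,0,0],[0,0,0]],[[0.6,0,0],[0,0,0]],[[0.4,0,0],[0,0,0]],[[0,0,0],[0,0,0]],[[0,0,0],[0,0,0]]]' >/dev/null
python3 -c "
from h import *
incl('M')"
python3 -m crank '[[[-3,0,0],[0,0,0]],[[-2.5,0,0],[0,0,0]],[[0,0,-4],[0,0,0]],[[0,0,-4.5],[0,0,0]],[[0,0,-5],[0,0,0]]]' >/dev/null
python3 -m crank '[[[0,0,-2],[0,0,0]],[[0,3,0],[0,0,0]],[[0,4.5,0],[0,0,0]],[[0,4.5,0],[0,0,0]],[[0,4.5,0],[0,0,0]]]' 8.5 20 >/dev/null
python3 - <<'E'
from h import *
plan(.49,-.147,.23,22.7)
p,d=optics.grab_frame("top"); W=world("top",d)
for k,(x,y,a) in HUB.items():
    m=inreg(W,d,(x-.09,x+.09),(y-.08,y+.08),(.09,.112)); P=W[m][:,:2]
    if len(P)<50: print(k,"hid");continue
    e=np.linalg.eigh(np.cov(P.T))[1][:,1]; print(k,len(P),"turned",(a+90)-np.degrees(np.arctan2(e[1],e[0]))%180)
E
```

```text
M in clamp mm [18.3 51.6] z 0.0793 F clamp [ 0.5 -0.6  0.6] t 15.35
 shift cm [-15.47  -0.43   0.46] turn z 0.0 yaw now 22.7 tilt 0.06
R 200 turned 8.045688203744916
M 193 turned 39.926272621198294
L 192 turned 7.580202306540755
```

```bash
python3 -m crank '[[[-3,0.3,0],[0,0,0]],[[-4,0.4,0],[0,0,0]],[[-3,0.3,0],[0,0,0]],[[-1.8,0.1,0],[0,0,0]],[[0,0,0],[0,0,0]]]' >/dev/null
python3 - <<'E'
from h import *
o=monitor.get_obs(); p,d=optics.grab_frame("wrist"); W=world("wrist",d,(o["tcp_pos"],o["orientation"]))
for zr in((.105,.13),(.004,.0125)):
    m=inreg(W,d,(.47,.6),(-.2,-.09),zr)&(p.sum(-1)<330); P=W[m]; print(len(P),P.mean(0),cv2.minEnclosingCircle(np.float32(P[:,:2]*1000)),cv2.minAreaRect(np.float32(P[:,:2]*1000)))
plan(.53,-.147,.2,22.7)
cv2.imwrite("pics/w1.png",p[:,:,::-1])
E
```

```text
847 [ 0.53290137 -0.14817325  0.11424632] ((530.9931640625, -149.04676818847656), 16.88616180419922) ((531.113037109375, -148.97329711914062), (32.662498474121094, 32.606204986572266), 4.208737373352051)
67 [ 0.54102793 -0.14383684  0.00992902] ((530.91650390625, -148.8695831298828), 20.851539611816406) ((534.9266357421875, -146.77206420898438), (32.14430236816406, 40.689109802246094), 25.779338836669922)
 shift cm [0.09 0.14 3.46] turn z -0.002 yaw now 22.6 tilt 0.04
```

View pics/w1.png

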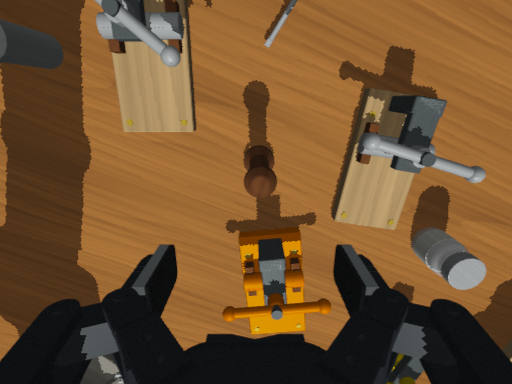

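The wrist view shows the marker upright and centred between the open fingers at (259,172). The fits put it at (0.531,-0.149), so I'll descend and grip it.

```bash
python3 -m crank '[[[0.1,0.4,3],[0,0,0]],[[0,0,4],[0,0,0]],[[0,0,4],[0,0,0]],[[0,0,4],[0,0,0]],[[0,0,2.9],[0,0,0]]]' |grep -E "clock|tcp|con"
python3 -m crank '[[[0,0,0],[0,0,0]],[[0,0,0],[0,0,0]],[[0,0,0],[0,0,0]],[[0,0,0],[0,0,0]],[[0,0,0],[0,0,0]]]' 1 25|grep -E "clock|tcp|con"
python3 -m crank '[[[0,0,0],[0,0,0]],[[0,0,0],[0,0,0]],[[0,0,0],[0,0,0]]]'
```

```text
clock: 17.45
tcp_pos: [0.532, -0.1473, 0.0528]
contact_force: [-0.2, -0.8, 0.5]
clock: 17.95
tcp_pos: [0.5333, -0.1494, 0.0571]
contact_force: [0.7, 0.3, 5.0]
clock: 18.25
tcp_pos: [0.5334, -0.1496, 0.0571]
orientation: [3.079, 0.617, 0.006]
contact_force: [1.2, 0.4, 7.9]
grip_width: 0.029
gripper_force: 11.6
```

```bash
python3 -m crank '[[[0,0,0],[0,0,0]],[[0,0,0],[0,0,0]],[[0,0,0],[0,0,0]]]'
python3 - <<'E'
from h import *
p,d=optics.grab_frame("wrist"); q,_=optics.grab_frame("scene")
q=cv2.resize(q[60:240,130:310],(384,384),interpolation=cv2.INTER_CUBIC)
cv2.imwrite("pics/w2.png",cv2.resize(np.hstack([p,q])[:,:,::-1],(798,342)))
E
```

```text
clock: 18.55
tcp_pos: [0.5334, -0.1496, 0.0571]
orientation: [3.079, 0.617, 0.006]
contact_force: [0.3, -0.8, 7.1]
grip_width: 0.029
gripper_force: 11.6
```

View pics/w2.png

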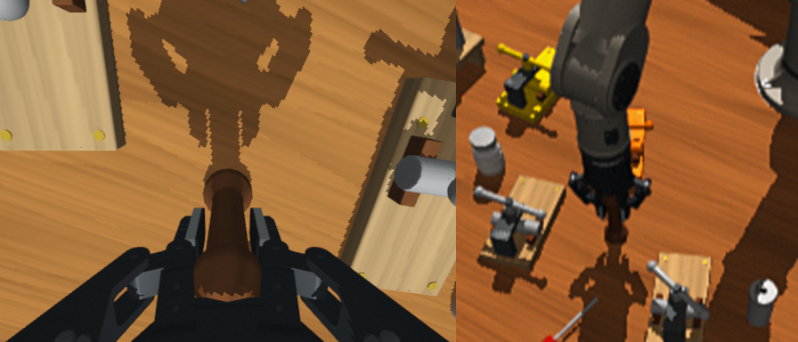

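The fingers stopped at 29 mm instead of 24 mm, with about 7 N upward on the tool. The picture shows the finger bases wedging on the marker's head at (228,275). I'll open, rise, and grip the head itself with the pads, which also clears the handle when placing.

```bash
python3 -m crank '[[[0,0,0],[0,0,0]],[[0,0,0],[0,0,0]],[[0,0,0],[0,0,0]],[[0,0,-2],[0,0,0]],[[0,0,-2],[0,0,0]]]' 6.5 25|grep -E "clock|tcp|con|wid"
python3 - <<'E'
from h import *
o=monitor.get_obs(); p,d=optics.grab_frame("wrist"); W=world("wrist",d,(o["tcp_pos"],o["orientation"]))
q,dq=optics.grab_frame("top"); 
for nm,WW,dd in(("wrist",W,d),("top",world("top",dq),dq)):
    m=inreg(WW,dd,(.505,.56),(-.175,-.12),(.1,.125)); P=WW[m]
    if len(P)>5: print(nm,len(P),P.mean(0),cv2.minEnclosingCircle(np.float32(P[:,:2]*1000)),np.percentile(P[:,2],[5,95]))
plan(.531,-.149,.092,22.7)
E
```

```text
clock: 19.15
tcp_pos: [0.5307, -0.1488, 0.095]
contact_force: [0.9, -0.7, -0.2]
grip_width: 0.065
wrist 3235 [ 0.53611295 -0.14868845  0.11380939] ((531.5499267578125, -148.0060577392578), 35.58000183105469) [0.10578594 0.11829663]
 shift cm [-0.19 -0.11  0.54] turn z -0.001 yaw now 22.7 tilt 0.22
```

```bash
python3 -m crank '[[[-0.1,-0.1,0.5],[0,0,0]],[[0,0,0],[0,0,0]],[[0,0,0],[0,0,0]],[[0,0,0],[0,0,0]],[[0,0,0],[0,0,0]]]' 2.5 25|grep -E "clock|tcp|con|wid"
python3 -m crank '[[[0,0,0],[0,0,0]],[[0,0,0],[0,0,0]],[[0,0,0],[0,0,0]]]'
```

```text
clock: 19.75
tcp_pos: [0.53, -0.1484, 0.0898]
contact_force: [0.5, -0.0, -0.6]
grip_width: 0.0323
clock: 20.05
tcp_pos: [0.5303, -0.1485, 0.0903]
orientation: [3.08, 0.618, 0.0]
contact_force: [0.3, -0.4, -0.8]
grip_width: 0.0321
gripper_force: 24.8
```

```bash
python3 -m crank '[[[0,0,-1],[0,0,0]],[[0,0,-2],[0,0,0]],[[0,0,-3],[0,0,0]],[[0,0,-3],[0,0,0]],[[0,0,-2],[0,0,0]]]' |grep -E "clock|tcp|con|wid"
python3 -c "
from h import *
atclamp('M',-.078,0,.20)"
```

```text
clock: 20.55
tcp_pos: [0.5311, -0.1485, 0.2033]
contact_force: [0.3, -0.6, -1.4]
grip_width: 0.0322
M shift cm [  7.61 -12.8    0.33] turn z -0.0 yaw now 22.7 tilt 0.18
```

```bash
python3 -m crank '[[[1,-1.8,0],[0,0,0]],[[1.6,-2.7,0],[0,0,0]],[[2,-3.2,0],[0,0,0]],[[1.6,-2.7,0],[0,0,0]],[[1,-1.7,0],[0,0,0]]]' |grep -E "clock|tcp|con|wid"
python3 -m crank '[[[0.4,-0.7,0],[0,0,0]],[[0,0,0],[0,0,0]],[[0,0,0],[0,0,0]]]'|grep -E "clock|tcp|con|wid"
python3 - <<'E'
from h import *
incl('M');atclamp('M',-.078,0,.112)
o=monitor.get_obs(); p,d=optics.grab_frame("wrist"); W=world("wrist",d,(o["tcp_pos"],o["orientation"]))
hx,hy,a=HUB['M'];c,s=np.cos(np.radians(a)),np.sin(np.radians(a))
D=W[...,:2]-(hx,hy); U=np.stack([D@[c,s],D@[-s,c]],-1)*1000
m=inreg(W,d,(.4,.75),(-.15,.15),(.013,.026)); P=U[m]; print("base in clamp: ",np.percentile(P,[0.5,99.5],axis=0),len(P))
m=inreg(W,d,(.4,.75),(-.15,.15),(.085,.21))&(abs(U[...,0]+78)<40)&(abs(U[...,1])<12); P=np.c_[U[m],W[m][:,2]*1000]; print("marker",np.percentile(P,[1,50,99],axis=0).round())
cv2.imwrite("pics/w3.png",p[:,:,::-1])
E
```

```text
clock: 21.05
tcp_pos: [0.5504, -0.0058, 0.2014]
contact_force: [-0.1, -0.4, 0.5]
grip_width: 0.0322
clock: 21.35
tcp_pos: [0.551, -0.0026, 0.2005]
contact_force: [-0.2, -0.3, -1.0]
grip_width: 0.0325
M in clamp mm [-79.5  -0.9] z 0.2005 F clamp [-0.3 -0.2 -1. ] t 21.35
M shift cm [ 0.16 -0.1   8.85] turn z -0.002 yaw now 22.6 tilt 0.05
base in clamp:  [[-110.99331784 -182.41039144]
 [  64.83838515  117.53144297]] 6970
marker [[-77. -12. 116.]
 [-67.  -0. 161.]
 [-58.  12. 204.]]
```

View pics/w3.png

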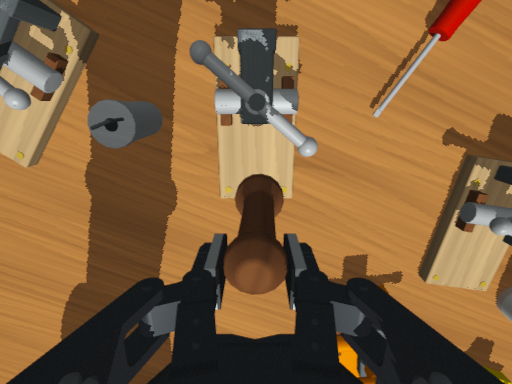

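The picture shows the marker held straight in the fingers, head at (257,262) and foot at (259,197). It is lined up with the base, and the handle's right ball at (308,147) is well clear. The front edge fits, so I'll lower the marker.

```bash
python3 -m crank '[[[0.4,-0.1,2],[0,0,0]],[[0,0,3],[0,0,0]],[[0,0,2],[0,0,0]],[[0,0,1.2],[0,0,0]],[[0,0,0.4],[0,0,0]]]' |grep -E "clock|tcp|con|wid"
python3 -m crank '[[[0,0,0.2],[0,0,0]],[[0,0,0.1],[0,0,0]],[[0,0,0],[0,0,0]],[[0,0,0],[0,0,0]]]'|grep -E "clock|tcp|con|wid"
python3 -c "
from h import *
incl('M')"
```

```text
clock: 21.9
tcp_pos: [0.5536, 0.0002, 0.1132]
contact_force: [-0.3, 0.2, -0.8]
grip_width: 0.0322
clock: 22.3
tcp_pos: [0.5549, 0.0014, 0.112]
contact_force: [0.2, -0.3, -0.6]
grip_width: 0.0323
M in clamp mm [-74.4   1.2] z 0.112 F clamp [ 0.1 -0.4 -0.6] t 22.3
```

```bash
python3 -m crank '[[[0,0,0.1],[0,0,0]],[[0,0,0.1],[0,0,0]],[[0,0,0],[0,0,0]],[[0,0,0],[0,0,0]]]'|grep -E "clock|tcp|con|wid"
python3 -m crank '[[[0,0,0.1],[0,0,0]],[[0,0,0],[0,0,0]],[[0,0,0],[0,0,0]]]'|grep -E "clock|tcp|con|wid"
```

```text
clock: 22.7
tcp_pos: [0.5543, 0.0014, 0.1093]
contact_force: [0.2, -1.2, -1.0]
grip_width: 0.0322
clock: 23.0
tcp_pos: [0.5549, 0.0015, 0.1088]
contact_force: [0.8, 0.1, 3.6]
grip_width: 0.032
```

```bash
python3 -m crank '[[[0,0,0],[0,0,0]],[[0,0,0],[0,0,0]],[[0,0,0],[0,0,0]],[[0,0,0],[0,0,0]]]' 6.5|grep -E "clock|tcp|con|wid"
python3 -m crank '[[[0,0,-1],[0,0,0]],[[0,0,-3],[0,0,0]],[[0,0,-4],[0,0,0]],[[0,0,-4],[0,0,0]],[[-2,0,-2],[0,0,0]]]'|grep -E "clock|tcp|con|wid"
python3 -m crank '[[[-5,0,0],[0,0,0]],[[-4,0,0],[0,0,0]],[[0,0,0],[0,0,0]],[[0,0,0],[0,0,0]],[[0,0,0],[0,0,0]]]'|grep -E "clock|tcp|con|wid"
python3 - <<'E'
from h import *
o=monitor.get_obs(); p,d=optics.grab_frame("wrist"); W=world("wrist",d,(o["tcp_pos"],o["orientation"]))
hx,hy,a=HUB['M'];c,s=np.cos(np.radians(a)),np.sin(np.radians(a))
D=W[...,:2]-(hx,hy); U=np.stack([D@[c,s]+.075,D@[-s,c]],-1)*1000
for z in((.05,.11),(.13,.145),(.12,.145)):
    m=inreg(W,d,(.4,.75),(-.15,.15),z)&(np.abs(U).max(-1)<40); P=np.c_[U[m],W[m][:,2]*1000]
    if len(P): print(z,len(P),"in ledge",P.mean(0).round(1),cv2.minEnclosingCircle(np.float32(P[:,:2])),P[:,2].max())
p2,d2=optics.grab_frame("top"); W2=world("top",d2)
for k,(x,y,a) in HUB.items():
    m=inreg(W2,d2,(x-.06,x+.09),(y-.08,y+.08),(.09,.112)); P=W2[m][:,:2]
    if len(P)<50: print(k,"hid");continue
    e=np.linalg.eigh(np.cov(P.T))[1][:,1]; print(k,len(P),"turned",(a+90)-np.degrees(np.arctan2(e[1],e[0]))%180)
q,_=optics.grab_frame("scene"); q=cv2.resize(q[110:260,130:330],(512,384),interpolation=cv2.INTER_CUBIC)
cv2.imwrite("pics/w4.png",cv2.resize(np.hstack([p,q])[:,:,::-1],(798,300)))
E
```

```text
clock: 23.4
tcp_pos: [0.5541, 0.0014, 0.1081]
contact_force: [-0.2, -0.1, 0.3]
grip_width: 0.0649
clock: 23.9
tcp_pos: [0.5388, -0.0048, 0.2529]
contact_force: [0.3, -0.3, -0.2]
grip_width: 0.0648
clock: 24.4
tcp_pos: [0.4539, -0.0405, 0.249]
contact_force: [-0.8, 0.9, -0.2]
grip_width: 0.065
(0.05, 0.11) 57 in ledge [ 36.5 -37.9  99.4] ((35.7970085144043, -37.13104248046875), 4.881267070770264) 103.10020224378336
(0.13, 0.145) 1171 in ledge [  1.5  -0.3 135. ] ((1.5686742067337036, -0.27854394912719727), 16.555484771728516) 139.71244992106458
(0.12, 0.145) 1264 in ledge [  1.3  -0.3 134.6] ((1.6800516843795776, -0.4118005037307739), 16.79640007019043) 139.71244992106458
R 199 turned 8.041174602926816
M 194 turned 39.9508889778232
L 191 turned 7.5861952869109786
```

View pics/w4.png

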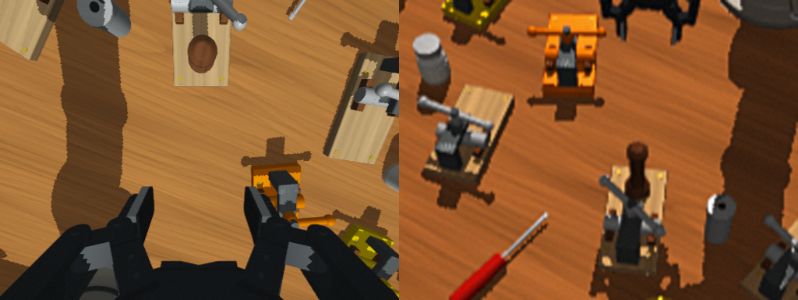

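The marker stands upright on the middle clamp's ledge, at left (202,55) and right (637,170). It is 2 mm from the ledge centre with its top at 138 mm, the fingers are clear, and all handles have held their angles. I'm handing the job in.

```bash
python3 -c "
from bench import r
print(r.hand_in())"
```

```text
the job is handed in; nothing more can be done
None
```

The middle clamp was the loose one: I turned its handle about 40° clockwise, the other two gave about 8° each and turned stiff, the marker stands upright and released within 2 mm of the middle clamp's ledge centre, and the job is handed in (no verdict was returned).

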